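# Unclip the sandwich toaster and hold its lid open for wiping

## Task

The cold sandwich toaster has to be wiped out, but its lid is locked by the metal clip at the front of its handle: fold the clip forward and all the way down until it stops, then take the lid by its handle and raise it to 60 degrees (two thirds of the way to upright). The lid falls shut if let go, so finish while still holding it still there by the handle with the gripper. Do not let the lid drop on the way, and leave everything else on the worktop where it stands.

Things in the scene. Friction and masses are not known exactly. Their poses are not given: they have to be found in the camera images.
- toaster: black sandwich toaster, steel panel on its lid, 190 (x) by 230 (y) mm, 85 high when shut; does not slide. Origin: centre of its underside. x points to its rear (hinge side), y to its left as seen facing along x, z up; the handle points to -x. Lid front face at x = -88. Below the lid handle is the fixed lower half of the handle: x -150 to -86, 26 wide, z 30 to 45
- lid_angle (a joint): angle of the lid about its rear hinge, rad: 0 shut, grows as the front rises; 1.047 is 60 degrees; stop at 1.8. The lid (about 0.5 kg, centre of mass about 95 mm from the hinge) falls shut by its own weight. While the clip is up it can rise only by about 0.01
- toaster_lid: the lid with its handle; origin on the hinge axis in the toaster's mid-plane; axes as the toaster's when shut, turning with the lid (y is the hinge axis)
- lid_hinge (a point): a point on the lid's hinge axis, in the toaster's mid-plane: 94 mm behind and 50 mm above the toaster's origin. The axis runs along the toaster's y.
- lid_handle (a point): black upper half of the handle, part of the lid: a block 64 long (x) by 36 wide (y) by 20 thick (z), mm; this point is its centre, 212 in front of and 8 above the hinge axis with the lid shut (its top is then 68 above the worktop). It turns with the lid. Pinch it across its 36 mm width, anywhere along its free length (local x -32 to +25)
- clip (a joint): angle of the clip about its pin, rad: 0 up and locking (plate upright), grows as its top is folded forward, away from the lid, and down; stop at 1.75 (a little below level, in front of the handle). Stiff: 0.04 N m of friction, it stays where it is left. It frees the lid beyond about 0.3
- clip_hinge (a point): the clip's pin, in the toaster's mid-plane: 143 mm in front of and 36 mm above the toaster's origin; axis along the toaster's y.
- clip_tab (a point): thumb tab of the bare metal clip: point on the plate's rear face (towards the lid), 56 mm above and 10 in front of the pin when up. Plate 32 wide (y), 5 thick, from 5 below the pin to 61 above it (97 above the worktop). A nose 34 to 39 above the pin reaches back over the front edge of the lid handle; above it 22 mm of plate stand free to hook from behind
- scourer: green scouring pad, 61x91x11 (mm), lying flat on the worktop near by, to be left alone; origin under its centre, z up
- salt: salt shaker with a pale grey top, 44 across, 90 high (mm); stands on the worktop near by, to be left alone; origin under its centre, z up
- pepper: pepper shaker with a grey top, 44 across, 90 high (mm); stands on the worktop near by, to be left alone; origin under its centre, z up
- beaker: white cup, 95 across the rim, 128 high (mm); stands on the worktop near by, to be left alone; origin under its centre, z up
- spice: spice jar with a red cap, 45 across, 106 high (mm); stands on the worktop near by, to be left alone; origin under its centre, z up
- keys: black car key fob with a key, 42x126x16 (mm), lying flat on the worktop near by, to be left alone; origin under its centre, z up

How it is judged:
By the outcome, as a careful person would: the job done as asked, in the order asked, and still so for the second after the job is handed in, while the arm keeps its last pose, push and grip.
It also fails if it takes over 48 s, if anything falls off the work surface, if the arm or the gripper's body presses on something with over 40 N, if the wrist force passes 120 N, or if a joint passes its speed limit or range.

## Robot

A 6-joint arm with a two-finger parallel gripper is mounted at the origin on a cart in front of the work surface, level with it; the furniture and walls round the work are solid. World frame = base frame: x ahead of the robot, y to its left, z up, the work surface at z = 0. Lengths are in mm, angles in rad, forces in N, time in s.
With the tool pointing down it reaches from about 350 to 975 mm from the base axis. Payload 7.1 kg.
Tool frame: the origin (TCP) lies between the finger pads, 19 mm behind the fingertips; this is the grasp point; z points along the fingers, y is the line along which they close (so a half turn about z gives the same grasp; the last joint's range is limited). The gripper opens to 88 mm and grips with 3 to 60 N. Pads are 20 mm wide; open, the fingers measure 115 mm over their backs; the gripper's body (75 mm by 178 mm) begins 61 mm behind the grasp point.
Start: joints at [-1.273, 0.423, 1.63, -0, 1.089, -0.019], TCP at [194.722, -593.876, 241.375] pointing down, gripper open.
Joint ranges: [-3, 3], [-0.9, 2.11], [0.09, 2.58], [-1.31, 4.45], [0.11, 2.69], [-2.54, 2.54]. Speed limits (rad/s): [2.39, 2.39, 3.01, 3.14, 3.14, 3.14].

## Interface

Orientations are given as a rotation vector (axis times angle).
In Python, from workcell import ctrl, cams gives the robot as it stands.
- The arm moves only by the tool move_arm, never from a script. Its argument "steps" is a list of rows, each a list of 3 entries, a list of its own where there are three numbers: the shift along the tool's x, y, z in units of 25 mm (1.0 is 25 mm), then the turn about the tool's z in units of 5 degrees (1.0 is 5 degrees), then the closure, from 0 (fully open) to 1 (shut). A call has 1 to 20 rows; each row shifts and turns the commanded pose from where the row before left it, along the tool's axes as they then stand; what a row does not reach is not made up. A row lasts 1/12 s, in which the tool goes at most 41.7 mm and 7.16 degrees, less where a joint would pass 70% of its speed; a pose out of reach is approached as far as the arm can. A call is refused whole if a number of a shift passes 1 or a number of a turn 1, either way. A call with a gripper value outside its range is refused whole. The fingers move at their own pace and stop on an object; the grip force is fixed at half the most. Time passes only in rows, so rows that do not move let the fingers close. It gives the time, the measured TCP pose, the force, the opening and the grip force at its end, in the units of the state.
- ctrl.get_obs(): the state, without advancing time (a new reading comes with each control period).
- cams.get_image(name): name is "scene" or "top" or "wrist"; returns a dict with "image" (384x512x3 uint8, red, green, blue), "camera_matrix" (3x3 intrinsics, pixels), "k1" (the pictures are not rectified: a ray, as slopes to the right and down, at radius r is drawn at 1 + k1 r^2 times it, then the intrinsics apply), "xyz" and "rotation" of the camera in the world; the wrist camera has in their place "mount" (4x4, takes a point from camera to tool coordinates, whose origin is the TCP and whose axes are the flange's). Camera axes: x right, y down, z forward; pixel columns grow to the right and rows downward; lengths in mm; the calibration is good to about 2 mm. A picture is of the moment at which its call begins: read the wrist's pose just before it. There is no depth.
- ctrl.close_job(): hands the job in; it is judged then, once.
Trained networks look in the newest picture that a camera, given by its name, has taken for a name from the list of things; names that differ only in an ending like _2 or _b are one class to them, and where a whole thing is asked for, a point or a joint stands for the part that bears it (a point fixed in the world has none). Each returns a list of dicts, best first, with "p" (0 to 1); they miss things now and then, are a little off and sometimes report something else, mostly with a low value. They report only what shows in the picture. A call takes as long as a camera call.
- cams.boxes_of(camera, thing): "rect" ([centre column, centre row, width, height] in pixels, round what is visible of it).
- cams.cut_out(camera, thing): "pixels" (384x512 bool, what is visible of it) and "rect" ([centre column, centre row, width, height] in pixels, round what is visible of it).
The state is a dict: "t": time; "qpos": joint angles; "qvel": joint speeds; "joint_torque": joint torques, N m; "ee_pos": TCP position; "orientation": TCP orientation; "ft_force": force on the tool from outside, world axes, zero at the start; "moment": the same for the moment, N m; "width": finger opening in mm; "grasp_force": force on a finger pad.
Only numpy, scipy, OpenCV 4.12 (cv2) and the standard library are available. Lean on these libraries where they do the work, as an engineer would, in place of code of your own. Each camera call takes 0.05 s, during which the arm holds its last target. There are 200 camera calls.

## Working session

There is one attempt and no reset: what is moved stays moved. The work goes in short steps, Python scripts to look and compute and a tool call to move; the robot and the scene stay as the last step left them, time stands still between calls to the robot, and variables do not carry over. Pictures are saved under pics/ and viewed, at most 10 in all, crops included, and the job is handed in when it is done.

Besides the shell and the picture viewer there is one more tool, called after "Request:" as name([rows], argument=value, ...), one row to a line, values as JSON. move_arm: Moves the arm, as the interface text tells. Its arguments: {"type":"object","properties":{"steps":{"type":"array"}},"required":["steps"]}

```bash
ls; mkdir -p pics
python3 - <<'E'
from workcell import ctrl,cams
import cv2,numpy as np
o=ctrl.get_obs();print(o)
ims=[]
for n in("scene","top"):
    d=cams.get_image(n);cv2.imwrite(f"pics/{n}0.png",d["image"][...,::-1])
    print(n,d["camera_matrix"].tolist(),d["k1"],np.array(d["xyz"]).tolist(),np.array(d["rotation"]).tolist())
    for t in("toaster","toaster_lid","lid_handle","clip","clip_tab","scourer","salt","pepper","beaker","spice","keys"):
        print(n,t,[(np.round(b["rect"],1).tolist(),round(b["p"],2)) for b in cams.boxes_of(n,t)[:2]])
E
```

```text
pics
{'t': 0.0, 'qpos': array([-1.27301350e+00,  4.23814202e-01,  1.63065636e+00,  4.22577507e-05,
        1.08858211e+00, -1.89611155e-02]), 'qvel': array([ 9.95382190e-05, -9.47129347e-04,  2.81154337e-04, -3.24536803e-04,
       -6.36617629e-04, -5.33322843e-05]), 'joint_torque': array([ 2.59814617e-03, -5.44626904e+01, -2.73659885e+01,  6.45589200e-02,
        2.27106514e-02, -1.26944265e-04]), 'ee_pos': array([ 194.58136274, -593.40841227,  240.63151597]), 'orientation': array([-3.10084868e+00, -4.95203694e-01,  2.60351857e-04]), 'ft_force': array([-0.01639772, -0.16307838,  0.48745046]), 'moment': array([-0.01894435,  0.01414125,  0.01876689]), 'grasp_force': 0.0, 'width': 88.0868749448868}
scene [[400.86238770328004, 0.0, 261.93411225782245], [0.0, 400.86238770328004, 193.45126459049732], [0.0, 0.0, 1.0]] -0.11759349952134542 [192.64051868538172, 589.1489216144323, 849.4508221082039] [-0.8453204257428597, 2.641006656935948, -0.9857903832071514]
scene toaster [([227.9, 199.8, 103.7, 93.5], 0.73), ([158.3, 281.0, 27.3, 30.3], 0.26)]
scene toaster_lid []
scene lid_handle [([226.6
[... 210 characters left out ...]
0.48)]
scene salt [([155.8, 280.9, 23.1, 31.1], 0.62)]
scene pepper [([213.8, 310.9, 19.3, 34.2], 0.71)]
scene beaker [([132.7, 245.4, 49.5, 62.5], 0.7)]
scene spice [([187.6, 292.6, 28.4, 40.7], 0.73), ([227.5, 194.1, 103.0, 83.8], 0.65)]
scene keys [([254.9, 344.6, 59.7, 33.0], 0.86)]
top [[482.61956141654, 0.0, 257.8641229354685], [0.0, 482.61956141654, 188.7850899637393], [0.0, 0.0, 1.0]] -0.15072362012431978 [-419.50398055654296, 206.42599145408315, 1380.9014983750847] [-1.677737566188408, 2.0219736614531763, -0.6905470722912003]
top toaster []
top toaster_lid []
top lid_handle []
top clip []
top clip_tab []
top scourer []
top salt []
top pepper []
top beaker []
top spice []
top keys []
```

Run:
```python
import cv2,numpy as np
a=cv2.imread("pics/scene0.png");c=cv2.resize(a[130:380,90:410],None,fx=2.4,fy=2.4,interpolation=cv2.INTER_CUBIC)
cv2.imwrite("pics/sc.png",c)
```

```text
(no output)
```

View pics/top0.png

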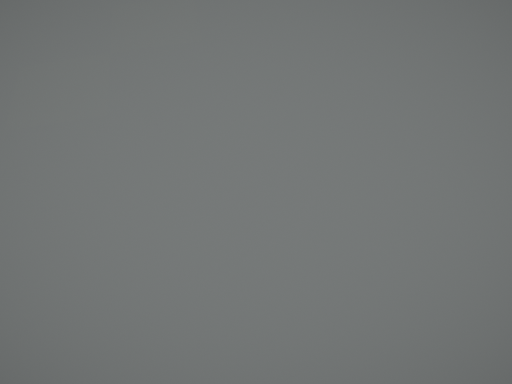

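View pics/sc.png

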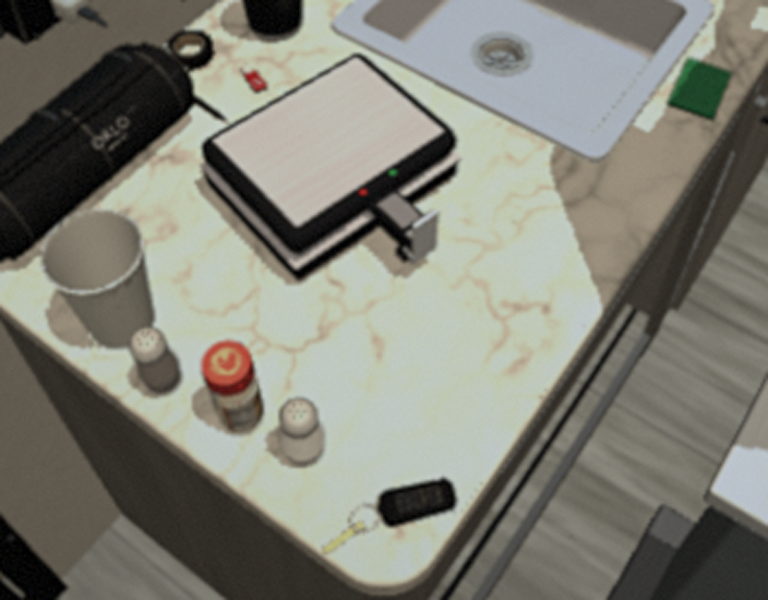

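```bash
cat > h.py <<'E'
import numpy as np,cv2
from scipy.spatial.transform import Rotation as R
class Cam:
    def __init__(s,K,k1,xyz,rot):
        s.K=np.array(K);s.k1=k1;s.t=np.array(xyz,float);rot=np.array(rot);s.R=rot if rot.shape==(3,3) else R.from_rotvec(rot).as_matrix()
    def proj(s,P):
        p=(np.atleast_2d(P)-s.t)@s.R; u=p[:,:2]/p[:,2:]
        u=u*(1+s.k1*(u**2).sum(1,keepdims=True)); return u*s.K[0,0]+s.K[:2,2]
    def ray(s,px):
        d=cv2.undistortPoints(np.array(px,float).reshape(-1,1,2),s.K,np.array([s.k1,0,0,0.]))[:,0]
        return np.c_[d,np.ones(len(d))]@s.R.T
    def onz(s,px,z):
        r=s.ray(px); return s.t+r*((z-s.t[2])/r[:,2])[:,None]
SC=Cam([[400.86238770328004,0,261.93411225782245],[0,400.86238770328004,193.45126459049732],[0,0,1]],-0.11759349952134542,[192.64051868538172,589.1489216144323,849.4508221082039],[-0.8453204257428597,2.641006656935948,-0.9857903832071514])
E
python3 - <<'E'
from h import *
from scipy.optimize import least_squares
full=lambda c:np.array(c)/2.4+[90,130]
px=full([(362,55),(457,133),(298,248),(203,147)])
P=SC.onz(px,80);print(P.round(0));print(np.linalg.norm(np.roll(P,-1,0)-P,axis=1))
obj=np.array([[95,-115,78],[-88,-115,78],[-88,115,78],[95,115,78],[-153,16,97],[-153,-16,97]],float)
for opt in [0]:
    pp=np.r_[px,full([(413,226),(438,208)])]
    def T(v): return R.from_euler('z',v[2]).apply(obj)+[v[0],v[1],0]
    f=lambda v:(SC.proj(T(v))-pp).ravel()
    for y0 in(-2,0,2,3):
        s=least_squares(f,[P[:,0].mean(),P[:,1].mean(),y0]);print(s.x.round(3),s.cost,s.fun.reshape(-1,2).round(1).tolist())
for n,c,z in(("scour",(380.5,165.9),8),("keys",(254.9,344.6),8),("spicebase",(190,306),0),("salt",(157,293),0),("pepper",(215,324),0),("beaker",(140,272),0),("sink",(350,195),0)):print(n,SC.onz([c],z).round(0))
E
```

```text
[[699. -44.  80.]
 [543.  -8.  80.]
 [585. 208.  80.]
 [750. 167.  80.]]
[160.09398277 220.03967597 170.16624423 217.5347486 ]
[ 6.45327e+02  7.88030e+01 -2.35000e-01] 28.89365096922864 [[-1.1, -3.4], [4.2, 1.1], [-1.2, 1.1], [-4.3, -1.6], [1.2, 0.2], [1.0, 0.5]]
[ 6.45327e+02  7.88030e+01 -2.35000e-01] 28.89365096928369 [[-1.1, -3.4], [4.2, 1.1], [-1.2, 1.1], [-4.3, -1.6], [1.2, 0.2], [1.0, 0.5]]
[ 6.45327e+02  7.88030e+01 -2.35000e-01] 28.893650969225597 [[-1.1, -3.4], [4.2, 1.1], [-1.2, 1.1], [-4.3, -1.6], [1.2, 0.2], [1.0, 0.5]]
[645.327  78.803   6.048] 28.893650969225153 [[-1.1, -3.4], [4.2, 1.1], [-1.2, 1.1], [-4.3, -1.6], [1.2, 0.2], [1.0, 0.5]]
scour [[ 376. -306.    8.]]
keys [[369. 345.   8.]]
spicebase [[543. 357.   0.]]
salt [[626. 378.   0.]]
pepper [[469. 357.   0.]]
beaker [[699. 362.   0.]]
sink [[ 400. -155.    0.]]
```

Run:
```python
from workcell import ctrl,cams
d=cams.get_image("wrist");print(d["camera_matrix"],d["k1"],d["mount"])
```

```text
[[339.4527309    0.         252.18186368]
 [  0.         339.4527309  190.45733835]
 [  0.           0.           1.        ]] -0.03329103689815064 [[ 2.17851649e-04 -9.66825972e-01 -2.55435889e-01  7.02559951e+01]
 [ 9.99999767e-01  3.76036310e-04 -5.70436961e-04  2.23937911e-01]
 [ 6.47566438e-04 -2.55435705e-01  9.66825828e-01 -1.43298964e+02]
 [ 0.00000000e+00  0.00000000e+00  0.00000000e+00  1.00000000e+00]]
```

View pics/scene0.png

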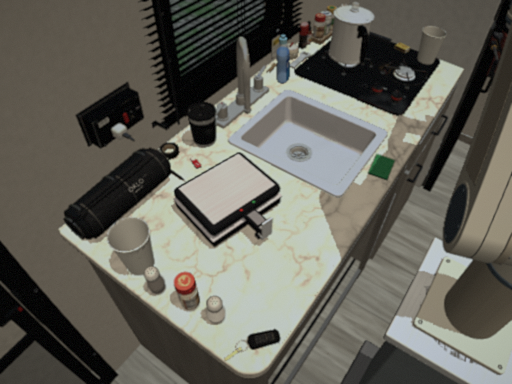

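Request:
move_arm([
  [[0.5,-0.5,-0.1],0,0],
  [[0.9,-0.93,-0.1],0,0],
  [[0.9,-0.93,-0.1],0,0],
  [[0.9,-0.93,-0.1],0,0],
  [[0.9,-0.93,-0.1],0,0],
  [[0.9,-0.93,-0.1],0,0],
  [[0.9,-0.93,-0.1],0,0],
  [[0.9,-0.93,-0.1],0,0],
  [[0.9,-0.93,0],0,0],
  [[0.9,-0.93,0],0,0],
  [[0.9,-0.93,0],0,0],
  [[0.9,-0.93,0],0,0],
  [[0.9,-0.93,0],0,0],
  [[0.9,-0.93,0],0,0],
  [[0.9,-0.93,0],0,0],
  [[0.9,-0.93,0],0,0],
  [[0.9,-0.93,0],0,0],
  [[0.9,-0.93,0],0,0],
  [[0.9,-0.93,0],0,0],
  [[0.9,-0.93,0],0,0],
])

```text
t: 2.92
ee_pos: [471.8, -23.5, 261.6]
orientation: [3.102, 0.496, 0.001]
ft_force: [-0.4, -0.4, 0.6]
width: 88.0
grasp_force: 0.0
```

Request:
move_arm([
  [[0.9,-0.93,0],0,0],
  [[0.9,-0.93,0],0,0],
  [[0.9,-0.93,0],0,0],
  [[0.8,-0.93,0],0,0],
  [[0,0,0],-1,1],
  [[0,0,0],-1,1],
  [[0,0,0],-1,1],
  [[0,0,0],-1,1],
  [[0,0,0],-1,1],
  [[0,0,0],-1,1],
  [[0,0,0],-1,1],
  [[0,0,0],-1,1],
  [[0,0,0],-1,1],
  [[0,0,0],-1,1],
  [[0,0,0],-1,1],
  [[0,0,0],-1,1],
  [[0,0,0],-1,1],
  [[0,0,0],-1,1],
  [[0,0,0],-1,1],
  [[0,0,0],-1,1],
])

```text
t: 4.58
ee_pos: [525.5, 90.5, 261.4]
orientation: [2.053, 2.378, 0.0]
ft_force: [0.3, 0.4, -0.9]
width: 0.4
grasp_force: 0.0
```

Request:
move_arm([
  [[0,0,0],-1,1],
  [[0,0,0],-1,1],
  [[0,0,0],-1,1],
  [[0,0,0],-1,1],
  [[0,0,0],-1,1],
  [[0,0,0],-1,1],
  [[0,0,0],-1,1],
  [[0,0,0],-1,1],
  [[0,0,0],-1,1],
  [[0,0,0],-1,1],
  [[0,0,0],-1,1],
  [[0,0,0],-1,1],
  [[0,0,0],-1,1],
  [[0,0,0],-0.7,1],
  [[0,0,0],0,1],
  [[0,0,0],0,1],
])

```text
t: 5.92
ee_pos: [525.5, 90.5, 261.4]
orientation: [0.368, 3.12, 0.0]
ft_force: [0.7, 0.7, 0.4]
width: 0.3
grasp_force: 0.0
```

```bash
cat >> h.py <<'E'
WK=[[339.4527309,0,252.18186368],[0,339.4527309,190.45733835],[0,0,1]]
M=np.array([[2.17851649e-04,-9.66825972e-01,-2.55435889e-01,7.02559951e+01],[9.99999767e-01,3.76036310e-04,-5.70436961e-04,2.23937911e-01],[6.47566438e-04,-2.55435705e-01,9.66825828e-01,-1.43298964e+02],[0,0,0,1]])
def wcam(o):
    T=np.eye(4);T[:3,:3]=R.from_rotvec(o["orientation"]).as_matrix();T[:3,3]=o["ee_pos"];T=T@M
    return Cam(WK,-0.03329103689815064,T[:3,3],T[:3,:3])
E
python3 - <<'E'
from workcell import ctrl,cams
from h import *
import pickle
o=ctrl.get_obs();d=cams.get_image("wrist");pickle.dump(o,open("o1.pkl","wb"))
cv2.imwrite("pics/w1.png",cv2.resize(d["image"][...,::-1],(800,600),interpolation=cv2.INTER_CUBIC))
for t in("toaster","toaster_lid","lid_handle","clip","clip_tab"):
    print(t,[(np.round(b["rect"],1).tolist(),round(b["p"],2)) for b in cams.boxes_of("wrist",t)[:2]])
print(o["qpos"])
E
```

```text
toaster [([269.4, 246.6, 213.9, 220.9], 0.67)]
toaster_lid [([268.9, 251.6, 219.6, 208.1], 0.82), ([491.9, 197.6, 40.1, 42.5], 0.4)]
lid_handle [([270.4, 251.1, 218.9, 203.3], 0.64)]
clip [([271.8, 144.9, 35.4, 18.9], 0.55), ([480.3, 281.8, 63.4, 98.1], 0.34)]
clip_tab [([272.6, 144.2, 34.1, 18.7], 0.75), ([269.1, 255.1, 220.5, 201.3], 0.5)]
[ 1.48182943e-01  2.64314186e-01  1.81447833e+00  1.68433697e-05
  1.06269593e+00 -1.18766081e+00]
```

View pics/w1.png

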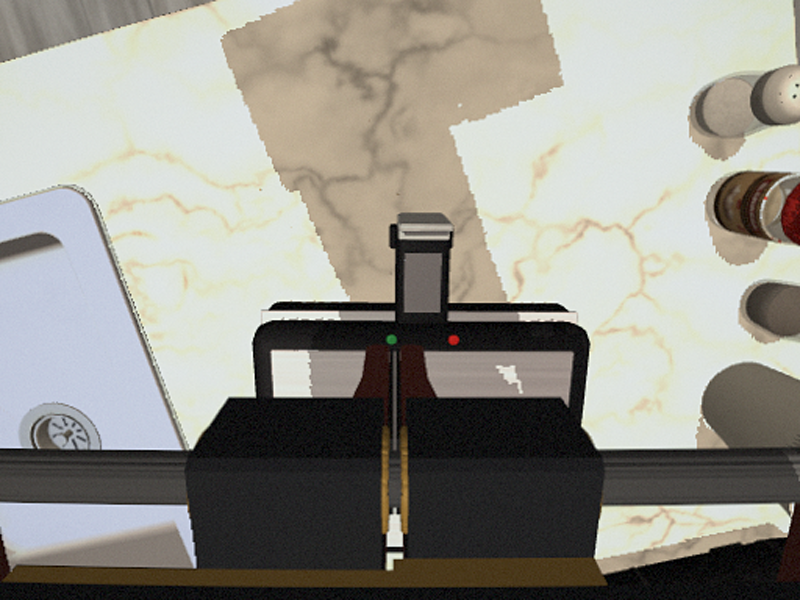

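Run:
```python
from h import *
import pickle
from workcell import cams
d=cams.get_image("wrist")
a=d["image"][...,::-1]
cv2.imwrite("pics/w1raw.png",a)
c=a[130:220,225:315];cv2.imwrite("pics/w1c.png",cv2.resize(c,None,fx=6.6,fy=6.6,interpolation=cv2.INTER_NEAREST))
C=wcam(pickle.load(open("o1.pkl","rb")));s=1/1.5625
pt=lambda l,z:C.onz(np.array(l)*s,z).round(1).tolist()
print("lid front",pt([(275,322),(570,322)],82),"lid sides",pt([(253,350),(588,350)],82))
print("handle",pt([(398,255),(449,255),(397,315),(449,315)],68))
print("clip top",pt([(398,222),(453,222),(398,238),(453,238)],97), "cam",C.t)
```

```text
lid front [[538.1, 9.4, 82.0], [582.0, 192.7, 82.0]] lid sides [[553.1, -10.0, 82.0], [603.6, 201.3, 82.0]]
handle [[516.8, 95.2, 68.0], [524.4, 127.1, 68.0], [555.8, 85.3, 68.0], [563.8, 118.8, 68.0]]
clip top [[492.8, 100.7, 97.0], [500.2, 131.7, 97.0], [501.9, 98.6, 97.0], [509.3, 129.8, 97.0]] cam [457.22003126 107.05195424 404.71112815]
```

View pics/w1c.png

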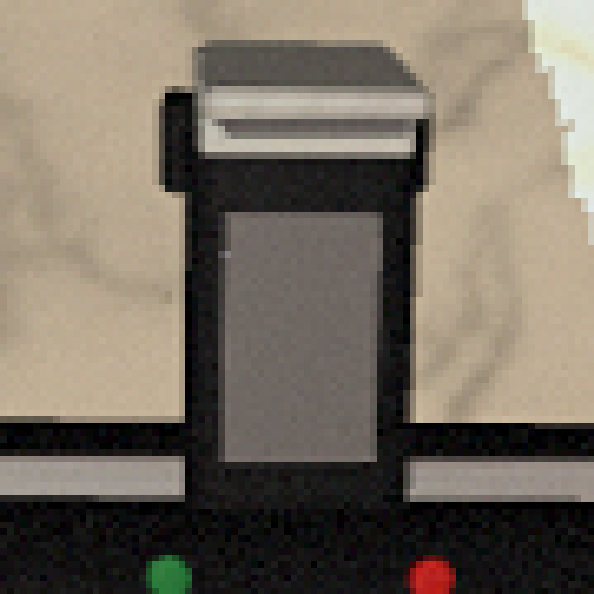

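Request:
move_arm([
  [[0.46,0.73,0],0,1],
  [[0,0,0.9],0,1],
  [[0,0,0.9],0,1],
  [[0,0,0.9],0,1],
  [[0,0,0.9],0,1],
  [[0,0,0.9],0,1],
  [[0,0,0.9],0,1],
  [[0,0,0.6],0,1],
  [[0,0,0.4],0,1],
  [[0,0,0],0,1],
  [[0,0,0],0,1],
])

```text
t: 7.18
ee_pos: [518.5, 110.9, 101.3]
orientation: [-0.365, -3.12, 0.0]
ft_force: [-0.4, 0.4, -0.3]
width: 0.7
grasp_force: 0.0
```

Run:
```python
from workcell import ctrl,cams
from h import *
o=ctrl.get_obs();d=cams.get_image("wrist");s=cams.get_image("scene")
a=d["image"][...,::-1][:, 150:400];b=s["image"][...,::-1][190:260,215:305]
a=cv2.resize(a,(390,600));b=cv2.resize(b,(400,311),interpolation=cv2.INTER_CUBIC)
c=np.zeros((600,800,3),np.uint8);c[:,:390]=a;c[:311,400:]=b
cv2.imwrite("pics/w2.png",c);print(o["ee_pos"],o["ft_force"])
```

```text
[518.53073853 110.87610403 101.33464094] [-0.36586275  0.43276935 -0.27791686]
```

View pics/w2.png

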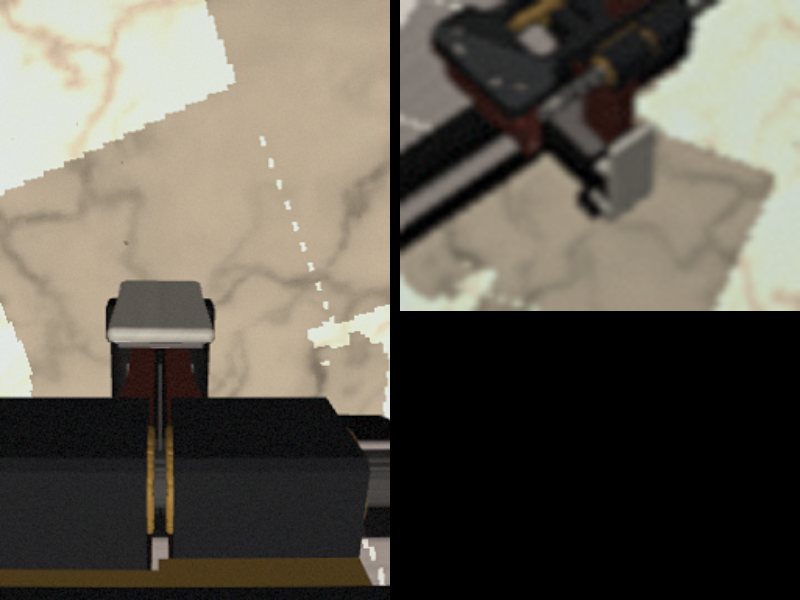

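Request:
move_arm([
  [[0.19,0,0.01],0,1],
  [[0.19,0,0.01],0,1],
  [[0.19,0,0.02],0,1],
  [[0.19,0,0.02],0,1],
  [[0.18,0,0.05],0,1],
  [[0.18,0,0.06],0,1],
  [[0.16,0,0.08],0,1],
  [[0.16,0,0.09],0,1],
  [[0.15,0,0.14],0,1],
  [[0.15,0,0.14],0,1],
  [[0.14,0,0.17],0,1],
  [[0.14,0,0.18],0,1],
  [[0.09,0,0.21],0,1],
  [[0.08,0,0.22],0,1],
  [[0.04,0,0.23],0,1],
  [[0.04,0,0.23],0,1],
  [[0,0,0.2],0,1],
  [[0,0,0.2],0,1],
])

```text
t: 8.78
ee_pos: [463.4, 124.0, 44.2]
orientation: [-0.365, -3.12, 0.0]
ft_force: [0.9, 0.1, 0.7]
width: 0.7
grasp_force: 0.6
```

Request:
move_arm([
  [[0,0,0.12],0,1],
  [[0,0,0.12],0,1],
  [[0,0,0],0,1],
])

```text
t: 9.03
ee_pos: [463.1, 123.9, 38.4]
orientation: [-0.365, -3.12, 0.0]
ft_force: [-0.0, 0.0, 0.7]
width: 0.4
grasp_force: 0.0
```

Request:
move_arm([
  [[0,0,0.04],0,1],
  [[0,0,0.04],0,1],
  [[0,0,0],0,1],
])

```text
t: 9.28
ee_pos: [463.4, 124.0, 37.1]
orientation: [0.365, 3.12, 0.0]
ft_force: [-0.4, -0.8, 4.4]
width: 0.6
grasp_force: 2.0
```

Request:
move_arm([
  [[0,0,0.04],0,1],
  [[0,0,0.04],0,1],
  [[0,0,0],0,1],
])

```text
t: 9.53
ee_pos: [463.8, 124.0, 36.1]
orientation: [0.365, 3.119, 0.0]
ft_force: [-3.9, -2.4, 19.8]
width: 0.3
grasp_force: 9.7
```

Request:
move_arm([
  [[0,0,-0.3],0,1],
  [[0,0,-0.9],0,1],
  [[0,0,-0.9],0,1],
  [[0,0,-0.9],0,0],
  [[0,0,-0.9],0,0],
  [[0,0,-0.9],0,0],
  [[0,0,-0.8],0,0],
  [[-0.6,0,-0.4],0,0],
  [[-0.6,0,0],0,0],
  [[0,0,0],0,0],
  [[0,0,0],0,0],
])

```text
t: 10.45
ee_pos: [492.2, 116.9, 184.8]
orientation: [-0.366, -3.12, -0.0]
ft_force: [-0.3, 0.6, -0.2]
width: 50.0
grasp_force: 0.0
```

Run:
```python
from workcell import ctrl,cams
from h import *
import pickle
o=ctrl.get_obs();d=cams.get_image("wrist");pickle.dump(o,open("o3.pkl","wb"))
a=d["image"][...,::-1];cv2.imwrite("pics/w3raw.png",a)
cv2.imwrite("pics/w3.png",cv2.resize(a[80:310,120:420],(782,600),interpolation=cv2.INTER_CUBIC));print(o["ee_pos"],o["ft_force"])
C=wcam(o)
def W(l):
    l=np.atleast_2d(l).astype(float);return R.from_euler('z',-.2356).apply(l)+[650.9,79.2,0]
t=1.75
tip=lambda s,n,y:[-143-(s*np.sin(t)+n*np.cos(t)),y,36+s*np.cos(t)-n*np.sin(t)]
pts=W([tip(61,10,16),tip(61,10,-16),[-150,18,68],[-150,-18,68],[-90,18,68],[-90,-18,68]])
print(C.proj(pts).round(1).tolist(),((C.proj(pts)-[120,80])*2.607).round(0).tolist())
```

```text
[492.24711959 116.94374798 184.7766166 ] [-0.26459753  0.58773762 -0.16114005]
[[270.1, 137.2], [235.1, 137.1], [274.9, 208.2], [230.1, 208.1], [273.5, 275.4], [231.1, 275.3]] [[391.0, 149.0], [300.0, 149.0], [404.0, 334.0], [287.0, 334.0], [400.0, 509.0], [290.0, 509.0]]
```

View pics/w3.png

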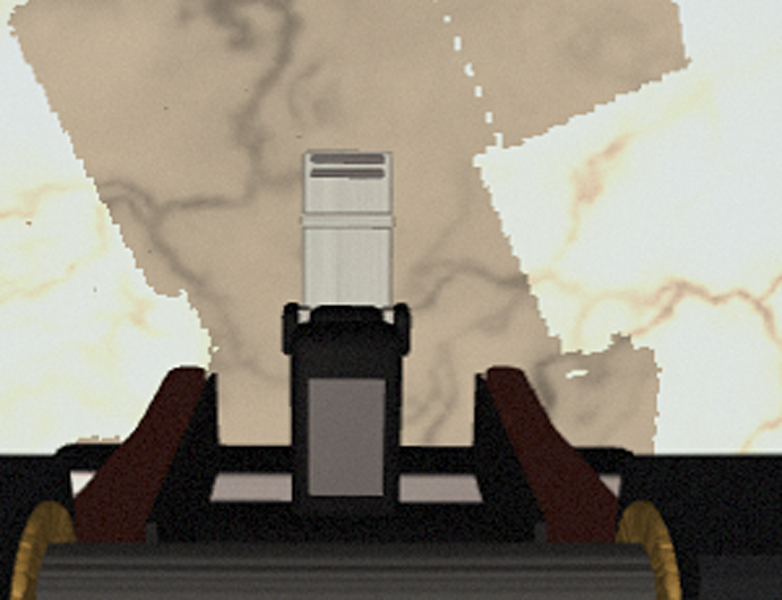

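Request:
move_arm([
  [[-0.9,0.02,0],0,0],
  [[-0.9,0,0],0,0],
  [[0,0,0.8],0,0],
  [[0,0,0.8],0,0],
  [[0,0,0.8],0,0],
  [[0,0,0.8],0,0],
  [[0,0,0.8],0,0],
  [[0,0,0.7],0,0],
  [[0,0,0.37],0,0],
  [[0,0,0],0,0],
  [[0,0,0],0,0.5],
  [[0,0,0],0,0.8],
  [[0,0,0],0,1],
  [[0,0,0],0,1],
  [[0,0,0],0,1],
  [[0,0,0],0,1],
  [[0,0,0],0,1],
])

```text
t: 11.92
ee_pos: [536.6, 107.2, 58.5]
orientation: [0.365, 3.12, 0.0]
ft_force: [0.8, 0.2, 0.2]
width: 44.5
grasp_force: 0.0
```

Request:
move_arm([
  [[0,0,0],0,1],
  [[0,0,0],0,1],
  [[0,0,0],0,1],
  [[0,0,0],0,1],
  [[0,0,0],0,1],
  [[0,0,0],0,1],
])

```text
t: 12.42
ee_pos: [536.3, 106.6, 58.2]
orientation: [-0.365, -3.12, 0.001]
ft_force: [-0.7, -6.1, 3.7]
width: 35.7
grasp_force: 30.0
```

Request:
move_arm([
  [[-0.01,0,-0.12],0,1],
  [[-0.014,0,-0.125],0,1],
  [[-0.024,0,-0.245],0,1],
  [[-0.024,0,-0.245],0,1],
  [[-0.024,0,-0.245],0,1],
  [[-0.052,0,-0.241],0,1],
  [[-0.052,0,-0.241],0,1],
  [[-0.052,0,-0.241],0,1],
  [[-0.052,0,-0.241],0,1],
  [[-0.08,0,-0.233],0,1],
  [[-0.08,0,-0.233],0,1],
  [[-0.08,0,-0.233],0,1],
  [[-0.08,0,-0.233],0,1],
])

```text
t: 13.5
ee_pos: [551.1, 103.0, 130.0]
orientation: [-0.365, -3.119, 0.002]
ft_force: [2.6, -6.4, -5.9]
width: 35.8
grasp_force: 30.0
```

Request:
move_arm([
  [[-0.106,0,-0.222],0,1],
  [[-0.106,0,-0.222],0,1],
  [[-0.106,0,-0.222],0,1],
  [[-0.106,0,-0.222],0,1],
  [[-0.131,0,-0.209],0,1],
  [[-0.131,0,-0.209],0,1],
  [[-0.131,0,-0.209],0,1],
  [[-0.131,0,-0.209],0,1],
  [[-0.155,0,-0.192],0,1],
  [[-0.155,0,-0.192],0,1],
  [[-0.155,0,-0.192],0,1],
  [[-0.155,0,-0.192],0,1],
])

```text
t: 14.5
ee_pos: [588.6, 93.8, 191.8]
orientation: [-0.365, -3.118, 0.002]
ft_force: [0.8, -5.3, -7.0]
width: 35.6
grasp_force: 30.0
```

Request:
move_arm([
  [[-0.176,0,-0.173],0,1],
  [[-0.176,0,-0.173],0,1],
  [[-0.176,0,-0.173],0,1],
  [[-0.176,0,-0.173],0,1],
  [[-0.195,0,-0.151],0,1],
  [[-0.195,0,-0.151],0,1],
  [[-0.195,0,-0.151],0,1],
  [[-0.195,0,-0.151],0,1],
  [[-0.211,0,-0.127],0,1],
  [[-0.211,0,-0.127],0,1],
  [[-0.211,0,-0.127],0,1],
  [[-0.16,0,-0.09],0,1],
  [[-0.05,0,-0.037],0,1],
  [[0,0,0],0,1],
  [[0,0,0],0,1],
])

```text
t: 15.75
ee_pos: [644.9, 80.0, 236.5]
orientation: [-0.365, -3.117, 0.003]
ft_force: [-1.4, -7.0, -4.0]
width: 36.1
grasp_force: 30.0
```

Run:
```python
from workcell import ctrl,cams
from h import *
o=ctrl.get_obs();d=cams.get_image("scene")
a=d["image"][...,::-1];b=cams.get_image("wrist")["image"][...,::-1]
def W(l):
    l=np.atleast_2d(l).astype(float);return R.from_euler('z',-.2356).apply(l)+[650.9,79.2,0]
for t in(1.0,1.047,1.1):
    q=lambda x,y,z:[94-(x*np.cos(t)-z*np.sin(t)),y,50+x*np.sin(t)+z*np.cos(t)]
    print(t,((SC.proj(W([q(182,115,30),q(182,-115,30),q(244,18,18)]))-[140,90])*3.3).round(0).tolist())
s=cv2.resize(a[90:270,140:320],None,fx=3.3,fy=3.3,interpolation=cv2.INTER_CUBIC)
c=np.zeros((594,800,3),np.uint8);c[:,:594]=s;c[:154,595:]=cv2.resize(b,(205,154))
cv2.imwrite("pics/s4.png",c)
p=(o["ee_pos"]-[650.9,79.2,0])@R.from_euler('z',-.2356).as_matrix()-[94,0,50]
print(o["ee_pos"],o["ft_force"],o["width"],p,np.hypot(p[0],p[2]),np.arctan2(p[2],-p[0])-.0387)
```

```text
1.0 [[120.0, 250.0], [381.0, 106.0], [270.0, 168.0]]
1.047 [[113.0, 240.0], [374.0, 98.0], [260.0, 154.0]]
1.1 [[105.0, 229.0], [365.0, 88.0], [249.0, 139.0]]
[644.87709918  79.96351088 236.51345575] [-1.44200742 -7.03011105 -4.03352776] 36.11943072308687 [-100.03473857   -0.66348589  186.51345575] 211.64644598497097 1.0398006279428162
```

View pics/s4.png

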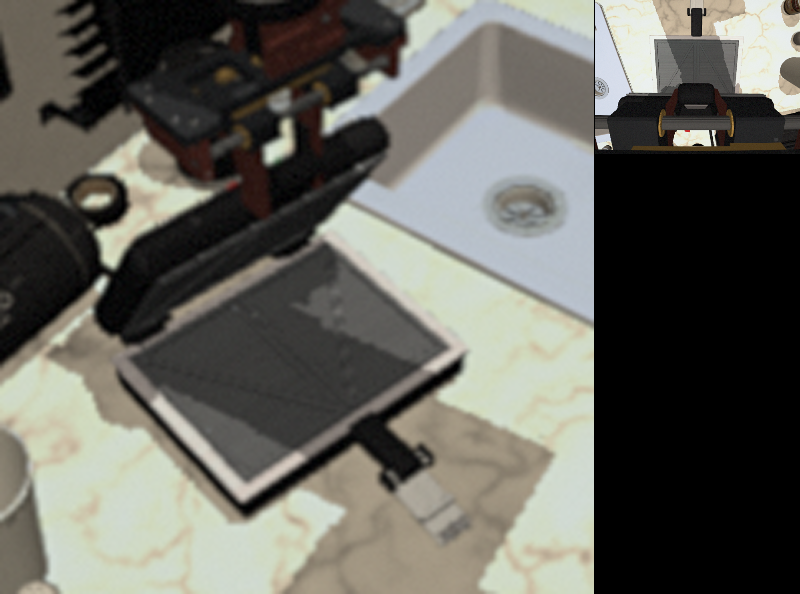

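Request:
move_arm([
  [[-0.05,0,-0.03],0,1],
  [[0,0,0],0,1],
  [[0,0,0],0,1],
  [[0,0,0],0,1],
  [[0,0,0],0,1],
])

```text
t: 16.27
ee_pos: [645.8, 79.7, 237.0]
orientation: [-0.365, -3.116, 0.004]
ft_force: [-2.6, -6.5, -4.8]
width: 35.9
grasp_force: 30.0
```

Run:
```python
from workcell import ctrl
print(ctrl.close_job())
```

```text
the job is handed in; nothing more can be done
None
```

The job is handed in at 16.3 s: the clip is folded down to its stop, and the gripper is holding the lid still by its handle at about 60 degrees (about 1.04 to 1.05 rad, worked out from the gripper position); nothing else was touched.

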